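# Specimen carrier round the bend of a cranked rod

### The job

Thread the drilled specimen carrier onto the free end of the stand's bent rod, grip plate up, and slide it up the sloping leg and round the bend onto the level leg, home against the end stop, so that it keeps the stop's sprung sleeve pushed fully in. Work gently: do not force the carrier on the rod or ram the stop, and leave the things standing nearby where they are. Let go of the carrier there, hanging upright and still.

Things in the scene. Friction and masses are not known exactly. Their poses are not given: they have to be found in the camera images.
- carrier: Specimen carrier, loose, 0.11 to 0.21 kg, bottom-heavy so it hangs upright. Origin: centre of underside; z up, x along its bore, symmetric. From below: steel foot 26 x 60 x 14 mm (x,y,z); round hub 28 mm across, 26 mm long in x; neck 30 mm wide; upright grey grip plate 8 mm thick in x, 92 mm wide in y, 50 to 80 mm above the underside (too wide to grip across: grip through its 8 mm thickness).
- carrier_bore (a point): Centre of the 12 mm bore drilled through the carrier's hub along x, 27 mm above the middle of its underside; axes as the carrier's. On the rod it has 1 mm of play all round and can lean only about 4 degrees to the rod, so carrier and tool must lean with the slope and turn with the bend.
- stand: Fixed stand. Origin: under its post, on the bench; z up; its bent steel rod, 10 mm thick, runs in the plane y = 0 towards -x (to the robot's near right). Base plate 150 x 100 x 16 mm (x -95 to 55 mm). Post 16 mm thick up to a 26 mm clamp head (x -14 to 14, z = 170 mm) with a small thumbscrew on its +y side. Level leg: rod axis at z = 170 mm from the post to x = -130 mm.
- rod_tip (a point): Outermost point of the rod's round free end (x -229.9, z 123.1 mm in the stand's frame); axes as the stand's. The centre of the 5 mm round end is at x -225.6, z 125.6 mm.
- sloping_leg (a point): Point on the rod's axis in the sloping leg, 35 mm up from the centre of the round free end (stand frame x -195.3, z 143.1 mm); axes as the stand's. The level leg bends down at x = -130 mm with 70 mm radius through 30 degrees, to x -165.0, z 160.6 mm; from there the sloping leg falls straight at 30 degrees, 70 mm to the centre of the round end.
- sleeve (a joint): How far the end stop's sleeve is pushed in, in m: 0 free, 0.006 fully in. The end stop is a dark ring, 22 mm across, 10 mm thick, small screw on its +y side, clamped fast on the level leg; a bright sleeve 18 mm across sticks out 10 mm on its bend side. The free sleeve's face lies anywhere 55 to 100 mm from the post axis: find it by touch. Spring only about 0.2 N, then a hard stop.
- specimen: Bystander: round white mounted specimen 41 x 40 x 18 mm; origin under its centre.
- lens_can: Bystander: upright lens can, white with black lid, 43 mm across, 62 mm high; origin under its centre.
- tape: Bystander: roll of brown tape, 93 x 91 x 48 mm, lying flat; origin under its centre.
Not all that is in view belongs to the job. Of the things that look like the carrier, the smallest one is meant.

How it is judged:
By the outcome, as a careful person would: the job done as asked, in the order asked, and still so for the second after the job is handed in, with the robot touching nothing.
It also fails if it takes over 69 s, if anything falls off the work surface, if the arm or the gripper's body presses on something with over 40 N, if the wrist force passes 120 N, or if a joint passes its speed limit or range.

### The arm

A 6-joint arm with a two-finger parallel gripper is mounted at the origin on a cart in front of the work surface, level with it; the furniture and walls round the work are solid. World frame = base frame: x ahead of the robot, y to its left, z up, the work surface at z = 0. Lengths are in m, angles in rad, forces in N, time in s.
With the tool pointing down it reaches from about 0.275 to 0.975 m from the base axis. Payload 8.4 kg.
Tool frame: the origin (TCP) lies between the finger pads; the fingertips stand 17 mm ahead of it and the grasp point (between the pads) lies 2 mm behind it; z points along the fingers, y is the line along which they close (so a half turn about z gives the same grasp; the last joint's range is limited). The gripper opens to 92 mm and grips with 3 to 60 N. Pads are 20 mm wide; open, the fingers measure 128 mm over their backs; the gripper's body (75 mm by 189 mm) begins 69 mm behind the grasp point.
Start: joints at [1.104, 0.353, 1.633, -0, 1.155, -0.002], TCP at [0.28, 0.559, 0.232] pointing down, gripper open.
Joint ranges: [-2.63, 2.63], [-0.92, 2.1], [0.06, 2.66], [-1.3, 4.44], [0, 2.69], [-3.02, 3.02]. Speed limits (rad/s): [2.22, 2.22, 2.79, 3.14, 3.14, 3.14].

### API

Orientations are given as a unit quaternion [w, x, y, z].
In Python, from rig import sense, read_camera, calibration, job_done gives the robot as it stands.
- The arm moves only by the tool jog_arm, never from a script. Its argument "increments" is a list that holds one entry, the list of rows, each a list of 6 numbers: the shift along the tool's x, y, z as a fraction of full scale, then the turn, a rotation vector about the tool's x, y, z as a fraction of full scale. In form: [[[tx, ty, tz, ax, ay, az], ...]]. A call has exactly 10 rows; each row shifts and turns the commanded pose from where the row before left it, along the tool's axes as they then stand; what a row does not reach is not made up. Full scale, the value 1, is 0.05 m for a shift and 0.15 rad for a turn. A row lasts 1/10 s, in which the tool goes at most 50 mm and 8.59 degrees, less where a joint would pass 70% of its speed; a pose out of reach is approached as far as the arm can. A call with a number of a shift or a turn outside -1 to 1 is refused whole. A call with a gripper value outside its range is refused whole. "grip" is the closure in counts, from 0 (fully open) to 255 (shut), set as the call begins (left out, the last holds). The fingers move at their own pace and stop on an object; "grip_force" is the grip in N (left out, the last holds). Time passes only in rows, so rows that do not move let the fingers close, or fill a call up. It gives the time, the measured TCP pose, the force, the opening and the grip force at its end, in the units of the state.
- sense(): the state, without advancing time (a new reading comes with each control period).
- read_camera(name): name is "scene" or "top" or "wrist"; returns the picture (420x560x3 uint8, blue, green, red); there is no depth.
- calibration(name): a dict with "K" (3x3 intrinsics, pixels), "k1" (the pictures are not rectified: a ray, as slopes to the right and down, at radius r is drawn at 1 + k1 r^2 times it, then the intrinsics apply), "T" (4x4, takes a point from camera to world coordinates); the wrist camera has in their place "mount" (4x4, takes a point from camera to tool coordinates, whose origin is the TCP and whose axes are the flange's). Camera axes: x right, y up, looking along -z (the intrinsics and any distortion apply to the point x, -y, -z); pixel columns grow to the right and rows downward; lengths in m; the calibration is good to about 2 mm. A picture is of the moment at which its call begins: read the wrist's pose just before it. calibration takes no time and is no camera call.
- job_done(): hands the job in; it is judged then, once.
The state is a dict: "time_s": time; "q": joint angles; "qvel": joint speeds; "effort": joint torques, N m; "tool_pos": TCP position; "tool_rot": TCP orientation; "force": force on the tool from outside, world axes, zero at the start; "moment": the same for the moment, N m; "width": finger opening in m; "finger_force": force on a finger pad.
Only numpy, scipy, OpenCV 4.12 (cv2) and the standard library are available. Lean on these libraries where they do the work, as an engineer would, in place of code of your own. Each camera call takes 0.05 s, during which the arm holds its last target. There are 200 camera calls.

## Working session

There is one attempt and no reset: what is moved stays moved. The work goes in short steps, Python scripts to look and compute and a tool call to move; the robot and the scene stay as the last step left them, time stands still between calls to the robot, and variables do not carry over. Pictures are saved under pics/ and viewed, at most 10 in all, crops included, and the job is handed in when it is done.

Besides the shell and the picture viewer there is one more tool, called by a JSON object that holds its "api" and its "payload", one argument or row to a line. jog_arm: Moves the arm, as the interface text tells. Its arguments: {"type":"object","properties":{"increments":{"type":"array"},"grip":{"type":"number"},"grip_force":{"type":"number"}},"required":["increments"]}

```bash
mkdir -p pics; ls; python3 - <<'E'
from rig import *
import cv2,numpy as np
for n in("scene","top"):
    cv2.imwrite(f"pics/{n}0.png",read_camera(n)); print(n,{k:np.round(v,4).tolist() for k,v in calibration(n).items()})
print({k:np.round(v,4).tolist() for k,v in calibration("wrist").items()})
print(sense())
E
```

```text
pics
scene {'K': [[427.5806, 0.0, 284.3604], [0.0, 427.5806, 201.6781], [0.0, 0.0, 1.0]], 'k1': -0.0865, 'T': [[-0.847, -0.4767, 0.2352, 0.798], [0.5315, -0.7605, 0.373, 0.18], [0.0011, 0.4409, 0.8975, 0.9778], [0.0, 0.0, 0.0, 1.0]]}
top {'K': [[545.7141, 0.0, 279.604], [0.0, 545.7141, 208.8447], [0.0, 0.0, 1.0]], 'k1': 0.0553, 'T': [[-0.0164, 0.9987, -0.0477, 0.5236], [-0.9999, -0.0161, 0.0051, -0.198], [0.0043, 0.0478, 0.9988, 1.2324], [0.0, 0.0, 0.0, 1.0]]}
{'K': [[310.6087, 0.0, 280.0382], [0.0, 310.6087, 203.7684], [0.0, 0.0, 1.0]], 'k1': -0.0663, 'mount': [[0.0008, 0.9691, 0.2465, 0.07], [1.0, -0.0006, -0.0007, 0.0009], [-0.0006, 0.2465, -0.9691, -0.1528], [0.0, 0.0, 0.0, 1.0]]}
{'time_s': 0.1, 'q': array([ 1.10361918e+00,  3.53573583e-01,  1.63407139e+00,  1.90761586e-05,
        1.15519468e+00, -2.36506804e-03]), 'qvel': array([-0.00101413, -0.00104918, -0.00355868, -0.00037048, -0.00257836,
        0.00165712]), 'effort': array([-1.69552663e-03, -5.94913137e+01, -3.34929585e+01,  6.97344518e-02,
        1.83957524e-02, -3.33696710e-05]), 'tool_pos': array([0.27993992, 0.55831804, 0.23093709]), 'tool_rot': array([-1.53523850e-04,  2.30323247e-01,  9.73113977e-01, -6.04369199e-04]), 'force': array([-0.33271777,  0.85117678, -0.02005096]), 'moment': array([-0.00759826, -0.00272824, -0.03911655]), 'finger_force': 0.0, 'width': 0.09191742149595925}
```

View pics/scene0.png

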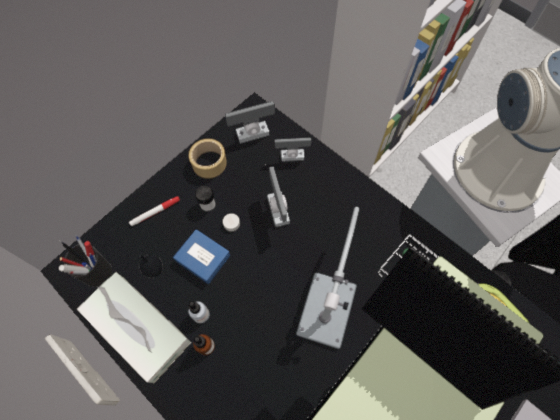

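View pics/top0.png

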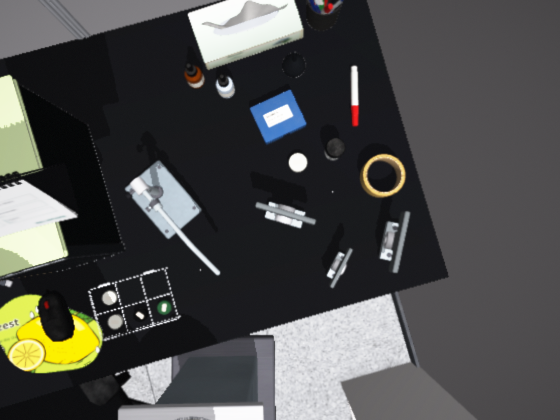

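The scene view shows three carrier lookalikes: scene (250,122), (292,150) and (278,200), which are top (396,241), (340,267) and (285,214). The middle one, scene (292,150) / top (340,267), looks smallest. The rod runs from the clamp at top (140,190) to its tip at (218,273). I'll confirm with one enlarged montage.

```bash
cat > h.py <<'E'
import cv2,numpy as np
from rig import *
from scipy.spatial.transform import Rotation as R
def cam(n,s=None):
    c=calibration(n)
    T=np.array(c["T"]) if "T" in c else None
    if T is None:
        F=np.eye(4);F[:3,:3]=rot(s).as_matrix();F[:3,3]=s["tool_pos"];T=F@np.array(c["mount"])
    return np.array(c["K"]),c["k1"],T
def rot(s): return R.from_quat(np.roll(s["tool_rot"],-1))
def ray(c,p):
    K,k,T=c
    d=np.array([(p[0]-K[0,2])/K[0,0],(p[1]-K[1,2])/K[1,1]]);u=d.copy()
    for _ in range(20): u=d/(1+k*(u@u))
    v=T[:3,:3]@np.array([u[0],-u[1],-1]);return T[:3,3],v/np.linalg.norm(v)
def proj(c,P):
    K,k,T=c
    q=(np.atleast_2d(P)-T[:3,3])@T[:3,:3]
    u=np.c_[q[:,0],-q[:,1]]/-q[:,2:];u=u*(1+k*(u**2).sum(1,keepdims=True))
    return u*[K[0,0],K[1,1]]+K[:2,2]
def atz(c,p,z):
    o,v=ray(c,p);return o+v*(z-o[2])/v[2]
def tri(c1,p1,c2,p2):
    o,v=ray(c1,p1);o2,v2=ray(c2,p2)
    t=np.linalg.lstsq(np.c_[v,-v2],o2-o,rcond=None)[0]
    a,b=o+v*t[0],o2+v2*t[1];return (a+b)/2,np.linalg.norm(a-b)
E
python3 - <<'E'
from h import *
a=cv2.imread("pics/scene0.png");b=cv2.imread("pics/top0.png")
f=lambda m,x,y,w,h:cv2.resize(m[y:y+h,x:x+w],(400,300),interpolation=cv2.INTER_CUBIC)
g=np.vstack([np.hstack([f(a,260,125,64,48),f(b,308,243,64,48)]),np.hstack([f(a,270,202,200,150),f(b,115,150,160,120)])])
g=np.clip(g*1.4,0,255).astype(np.uint8)
cv2.imwrite("pics/m.png",g)
S,T=cam("scene"),cam("top")
for n,p,q in (("c1",(250,122),(396,241)),("c2",(292,150),(340,267)),("c3",(278,200),(285,214)),("tip",(356,209),(218,273))): print(n,tri(S,p,T,q))
for n,p in(("tape",(383,176)),("can",(335,149)),("spec",(298,162))):print(n,atz(T,p,.03))
E
```

```text
c1 (array([ 0.50681222, -0.45403556,  0.0514527 ]), np.float64(0.0006240266417770431))
c2 (array([ 0.45050647, -0.33480286,  0.02435819]), np.float64(0.0010048395301908688))
c3 (array([ 0.56786182, -0.21502698,  0.05699754]), np.float64(0.0014228748077869612))
tip (array([ 0.44846739, -0.07662358,  0.12056087]), np.float64(0.0006838732444653723))
tape [ 0.64998854 -0.43370357  0.03      ]
can [ 0.71179426 -0.32902095  0.03      ]
spec [ 0.68421677 -0.24655037  0.03      ]
```

View pics/m.png

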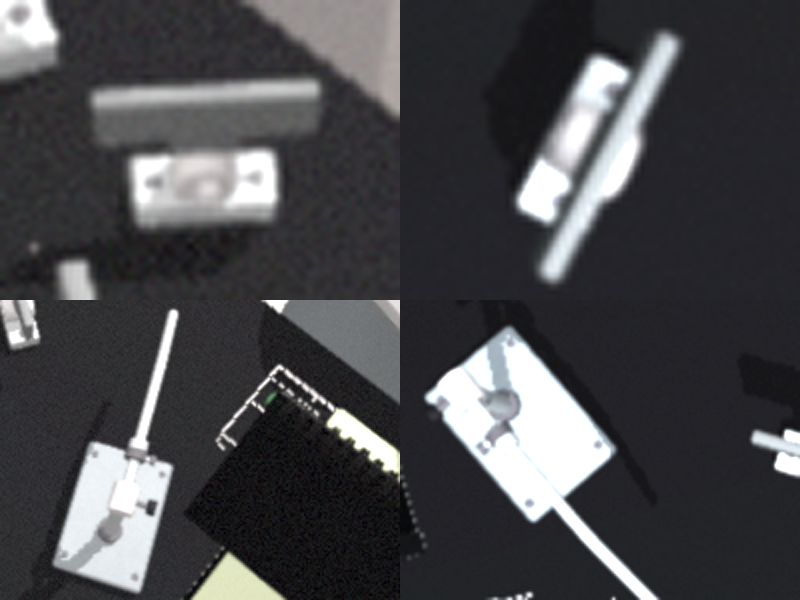

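```bash
python3 - <<'E'
from h import *
from scipy.optimize import least_squares
S,T=cam("scene"),cam("top")
s=lambda x,y:(260+x/6.25-.4,125+y/6.25-.4)
t=lambda x,y:(308+(x-400)/6.25-.4,243+y/6.25-.4)
for p in((t(668,38)),(t(552,275))):print("plate",atz(T,p,.08))
for p in((s(94,96)),(s(318,86))):print("plate",atz(S,p,.08))
s2=lambda x,y:(270+x/2-.25,202+(y-300)/2-.25)
t2=lambda x,y:(115+(x-400)/2.5-.3,150+(y-300)/2.5-.3)
mm=.001
tip=np.array([-229.9,0,123.1])*mm
C=np.array([[55,50,16],[55,-50,16],[-95,-50,16],[-95,50,16]])*mm
so=[(55,567),(137,592),(172,465),(92,443)]; to=[(427,395),(510,328),(613,452),(533,520)]
def fit(so,to):
    def res(x):
        M=R.from_euler("z",x[2]).as_matrix();f=lambda P:P@M.T+[x[0],x[1],0]
        return np.r_[(proj(S,f(np.vstack([C,tip,tip])))-np.array([s2(*p) for p in so]+[(356,208)]*2)).ravel(),(proj(T,f(np.vstack([C,tip,tip])))-np.array([t2(*p) for p in to]+[(218,273)]*2)).ravel()]
    return least_squares(res,[.6,0.05,.8],loss="soft_l1")
import itertools
best=None
for k in range(4):
  for fl in (1,-1):
    for k2 in range(4):
      for fl2 in(1,-1):
        r=fit(so[::fl][k:]+so[::fl][:k],to[::fl2][k2:]+to[::fl2][:k2])
        if best is None or r.cost<best.cost:best=r
r=best;print(r.x,r.cost);print(r.fun.reshape(-1,2).round(1).tolist())
M=R.from_euler("z",r.x[2]).as_matrix();print("tip",M@tip+[r.x[0],r.x[1],0])
E
```

```text
plate [ 0.49229522 -0.35169586  0.08      ]
plate [ 0.4136484 -0.3109051  0.08     ]
plate [ 0.49131314 -0.35309407  0.08      ]
plate [ 0.41193124 -0.30917087  0.08      ]
[0.62404371 0.06985616 0.69665096] 10.82121066103946
[[0.7, 0.8], [-2.3, -1.0], [-1.5, -1.7], [0.2, 0.1], [0.0, -0.0], [0.0, -0.0], [-2.7, 0.1], [-1.3, -2.3], [1.3, -1.1], [-1.2, 1.2], [0.3, 0.6], [0.3, 0.6]]
tip [ 0.44771147 -0.07765977  0.1231    ]
```

Crop confirms it. The middle candidate measures about 90 mm across the plate (92 stated) and is the smallest; its centre is (0.452, -0.331) and the plate runs at -28°. The stand's yaw is 39.9° and the rod tip fits at (0.448, -0.078, 0.123). I'll go over the carrier now.

{"api": "jog_arm", "payload": {
  "increments": [
    [[-0.55,-0.72,-0.4,0,0,0.02],[-0.55,-0.72,-0.4,0,0,0.02],[-0.55,-0.72,-0.4,0,0,0.02],[-0.55,-0.72,-0.4,0,0,0.02],[-0.55,-0.72,-0.4,0,0,0.02],[-0.55,-0.72,0,0,0,0.02],[-0.55,-0.72,0,0,0,0.02],[-0.55,-0.72,0,0,0,0.02],[-0.55,-0.72,0,0,0,0.02],[-0.55,-0.72,0,0,0,0.02]]
  ]
}}

```text
time_s: 1.1
tool_pos: [0.3582, 0.1108, 0.3316]
tool_rot: [0.0, 0.245, 0.97, 0.0]
force: [0.1, 0.4, -0.3]
width: 0.0918
finger_force: 0.0
```

{"api": "jog_arm", "payload": {
  "increments": [
    [[-0.55,-0.72,0,0,0,0],[-0.55,-0.72,0,0,0,0],[-0.55,-0.72,0,0,0,0],[-0.55,-0.72,0,0,0,0],[-0.55,-0.72,0,0,0,0],[-0.55,-0.72,0,0,0,0],[-0.55,-0.72,0.4,0,0,0],[-0.55,-0.72,0.4,0,0,0],[-0.55,-0.72,0.4,0,0,0],[0,0,0,0,0,0]]
  ]
}}

```text
time_s: 2.1
tool_pos: [0.4217, -0.2937, 0.2684]
tool_rot: [-0.002, 0.246, 0.969, 0.0]
force: [-0.0, 0.4, 0.1]
width: 0.092
finger_force: 0.0
```

```bash
python3 - <<'E'
from h import *
s=sense();im=read_camera("wrist");c=cam("wrist",s)
cv2.imwrite("pics/w1.png",im)
y=np.array([np.cos(np.radians(-28.3)),np.sin(np.radians(-28.3)),0])
print(proj(c,np.array([.4523,-.3312,.08])+np.outer([-.046,.046],y)))
E
```

```text
[[262.60696822 188.79421396]
 [263.95767738 264.42541443]]
```

View pics/w1.png

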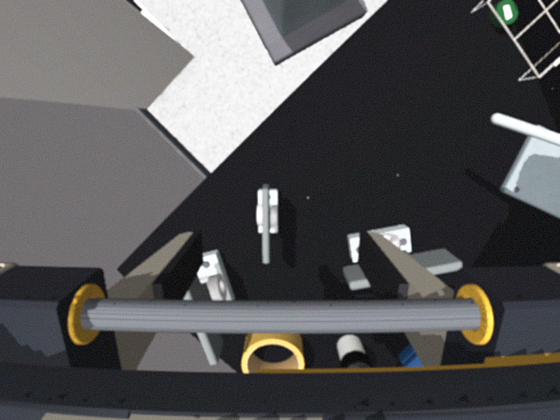

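The wrist view shows the plate's top edge from (266,185) to (266,262), about 3 px from prediction, so it's at the expected place. I'm descending with the fingers part closed.

{"api": "jog_arm", "payload": {
  "increments": [
    [[-0.095,-0.04,0.3,0,0,0],[-0.095,-0.04,0.3,0,0,0],[-0.095,-0.04,0.3,0,0,0],[-0.095,-0.04,0.3,0,0,0],[-0.095,-0.04,0.3,0,0,0],[-0.095,-0.04,0.3,0,0,0],[-0.095,-0.04,0.3,0,0,0],[-0.095,-0.04,0.3,0,0,0],[-0.095,-0.04,0.3,0,0,0],[0,0,0,0,0,0]]
  ],
  "grip": 115
}}

```text
time_s: 3.15
tool_pos: [0.451, -0.3261, 0.1342]
tool_rot: [-0.001, 0.245, 0.97, 0.001]
force: [-0.4, 0.2, 0.1]
width: 0.0501
finger_force: 0.0
```

```bash
python3 - <<'E'
from h import *
s=sense();im=read_camera("wrist");c=cam("wrist",s)
cv2.imwrite("pics/w2.png",im[100:400,100:460])
y=np.array([np.cos(np.radians(-28.3)),np.sin(np.radians(-28.3)),0])
print(proj(c,np.array([.4523,-.3312,.08])+np.outer([-.046,.046],y))-[100,100])
E
```

```text
[[172.61232843  67.71017185]
 [173.40682407 191.26937062]]
```

View pics/w2.png

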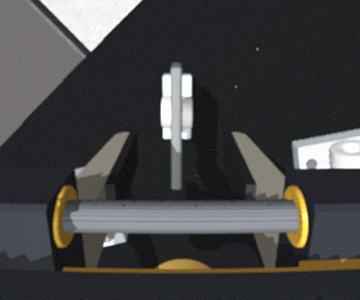

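Near plate: columns ≈177, rows 63–189 in the crop, about 2 mm off prediction along tool x and y. I'll correct, lower and grip.

{"api": "jog_arm", "payload": {
  "increments": [
    [[-0.024,-0.03,0.14,0,0,0],[0,0,0.145,0,0,0],[0,0,0.145,0,0,0],[0,0,0.145,0,0,0],[0,0,0.145,0,0,0],[0,0,0.145,0,0,0],[0,0,0.145,0,0,0],[0,0,0.145,0,0,0],[0,0,0.145,0,0,0],[0,0,0,0,0,0]]
  ]
}}

```text
time_s: 4.2
tool_pos: [0.4514, -0.3277, 0.0705]
tool_rot: [-0.001, 0.245, 0.97, 0.0]
force: [-0.4, 0.0, 0.3]
width: 0.0504
finger_force: 0.0
```

{"api": "jog_arm", "payload": {
  "increments": [
    [[0,0,0,0,0,0],[0,0,0,0,0,0],[0,0,0,0,0,0],[0,0,0,0,0,0],[0,0,0,0,0,0],[0,0,0,0,0,0],[0,0,0,0,0,0],[0,0,0,0,0,0],[0,0,0,0,0,0],[0,0,0,0,0,0]]
  ],
  "grip": 255,
  "grip_force": 15
}}

```text
time_s: 5.2
tool_pos: [0.4519, -0.3281, 0.0716]
tool_rot: [-0.0, 0.245, 0.97, 0.0]
force: [0.4, -0.5, -0.6]
width: 0.0076
finger_force: 15.0
```

```bash
cat >> h.py <<'E'
O=np.array([.6240,.0699,0]);YAW=.6967;BZ=.044;EX=0.
def stand(p): return O+R.from_euler("z",YAW).apply(np.array(p))
def pose(bx,bz,lean,by=0):
    "tool pose with the bore at stand (bx,by,bz), bore axis sloping up by lean rad"
    c,s=np.cos(lean),np.sin(lean)
    M=np.array([[0,c,s],[1,0,0],[0,s,-c]])
    r=R.from_euler("z",YAW)*R.from_matrix(M)
    return stand([bx,by,bz])-r.apply([EX,0,BZ]),r
def pathpose(d):
    "bore d m up from round-end centre"
    if d<=.07: a=np.pi/6;x,z=-.2256+d*np.cos(a),.1256+d*np.sin(a)
    elif d<=.07+.07*np.pi/6:
        a=np.pi/6-(d-.07)/.07;x,z=-.130-.07*np.sin(a),.170-.07*(1-np.cos(a))
    else: a=0;x,z=-.130+d-.07-.07*np.pi/6,.170
    return x,z,a
def plan(poses,s=None,p=None,r=None):
    "increment rows through poses from the pose now"
    if s is None:s=sense()
    p=s["tool_pos"] if p is None else p;r=rot(s) if r is None else r
    for P,Q in poses:
        sh=r.inv().apply(P-p)/.05;tu=(r.inv()*Q).as_rotvec()/.15
        row=np.r_[sh,tu].round(3);print(row.tolist(),end=", ")
        p=p+r.apply(row[:3]*.05);r=r*R.from_rotvec(row[3:]*.15)
    print()
def interp(p0,r0,p1,r1,n):
    d=(r0.inv()*r1).as_rotvec()
    return [(p0+(p1-p0)*k/n,r0*R.from_rotvec(d*k/n)) for k in range(1,n+1)]
E
python3 - <<'E'
from h import *
s=sense();p,r=s["tool_pos"],rot(s)
up=p+[0,0,.1]
x,z,a=pathpose(-.038)
P,Q=pose(x,z,a);print(P)
plan(interp(p,r,up,r,4)+interp(up,r,P,Q,12),s)
E
```

```text
[ 0.40885974 -0.11009986  0.14470512]
[0.0, -0.0, -0.5, 0.0, 0.0, 0.0], [0.0, -0.0, -0.5, 0.0, 0.0, 0.0], [0.0, -0.0, -0.5, 0.0, 0.0, 0.0], [0.0, -0.0, -0.5, 0.0, 0.0, 0.0], [0.236, 0.286, 0.045, -0.287, -0.055, 0.206], [0.245, 0.276, 0.055, -0.288, -0.055, 0.206], [0.253, 0.266, 0.064, -0.287, -0.056, 0.206], [0.263, 0.255, 0.074, -0.288, -0.055, 0.205], [0.27, 0.243, 0.082, -0.287, -0.055, 0.206], [0.279, 0.231, 0.09, -0.287, -0.055, 0.206], [0.286, 0.219, 0.098, -0.288, -0.056, 0.206], [0.294, 0.205, 0.104, -0.287, -0.055, 0.206], [0.301, 0.191, 0.111, -0.287, -0.055, 0.206], [0.307, 0.177, 0.115, -0.288, -0.055, 0.205], [0.314, 0.162, 0.121, -0.287, -0.055, 0.206], [0.319, 0.148, 0.124, -0.288, -0.056, 0.206],
```

{"api": "jog_arm", "payload": {
  "increments": [
    [[0,0,-0.5,0,0,0],[0,0,-0.5,0,0,0],[0,0,-0.5,0,0,0],[0,0,-0.5,0,0,0],[0.236,0.286,0.045,-0.287,-0.055,0.206],[0.245,0.276,0.055,-0.288,-0.055,0.206],[0.253,0.266,0.064,-0.287,-0.056,0.206],[0.263,0.255,0.074,-0.288,-0.055,0.205],[0.27,0.243,0.082,-0.287,-0.055,0.206],[0.279,0.231,0.09,-0.287,-0.055,0.206]]
  ]
}}

```text
time_s: 6.2
tool_pos: [0.4302, -0.2184, 0.158]
tool_rot: [0.056, 0.332, 0.934, 0.119]
force: [0.3, 0.8, -1.3]
width: 0.0075
finger_force: 15.0
```

{"api": "jog_arm", "payload": {
  "increments": [
    [[0.286,0.219,0.098,-0.288,-0.056,0.206],[0.294,0.205,0.104,-0.287,-0.055,0.206],[0.301,0.191,0.111,-0.287,-0.055,0.206],[0.307,0.177,0.115,-0.288,-0.055,0.205],[0.314,0.162,0.121,-0.287,-0.055,0.206],[0.319,0.148,0.124,-0.288,-0.056,0.206],[0,0,0,0,0,0],[0,0,0,0,0,0],[0,0,0,0,0,0],[0,0,0,0,0,0]]
  ]
}}

```text
time_s: 7.2
tool_pos: [0.4097, -0.111, 0.1451]
tool_rot: [0.11, 0.408, 0.875, 0.234]
force: [-0.2, -0.8, -1.0]
width: 0.008
finger_force: 15.0
```

```bash
python3 - <<'E'
from h import *
s=sense();iw=read_camera("wrist");it=read_camera("top");isc=read_camera("scene")
x,z,a=pathpose(-.038);P,Q=pose(x,z,a)
print("q",s["q"].round(2),"err tool mm",(1e3*rot(s).inv().apply(P-s["tool_pos"])).round(1),"rot",(rot(s).inv()*Q).as_rotvec().round(3),s["force"])
for n in("wrist","top","scene"):
    c=cam(n,s);b=s["tool_pos"]+rot(s).apply([0,0,BZ])
    pts=np.vstack([stand([-.2299,0,.1231]),stand([-.165,0,.1606]),b,s["tool_pos"]+rot(s).apply([.046,0,-.009])])
    print(n,proj(c,pts).round(1).tolist())
np.savez("v.npz",iw=iw,it=it,isc=isc,p=s["tool_pos"],r=s["tool_rot"])
f=lambda m,x,y,w,h,W,H:cv2.resize(m[y:y+h,x:x+w],(W,H),interpolation=cv2.INTER_CUBIC)
g=np.hstack([f(iw,80,0,400,420,571,600),np.vstack([f(it,180,230,76,100,228,300),f(isc,310,160,76,100,228,300)])])
cv2.imwrite("pics/m2.png",np.clip(g*1.4,0,255).astype(np.uint8))
E
```

```text
q [-0.67  0.14  2.3   0.79  0.76 -1.97] err tool mm [ 1.3 -0.3  0.3] rot [-0.     0.001  0.001] [-0.18713361 -0.83388859 -1.02828346]
wrist [[328.4, 231.3], [437.7, 231.0], [279.5, 233.3], [279.3, 178.6]]
top [[218.3, 273.6], [194.6, 249.8], [228.7, 283.2], [217.5, 311.1]]
scene [[356.0, 208.0], [351.3, 227.2], [357.4, 200.1], [383.7, 186.4]]
```

View pics/m2.png

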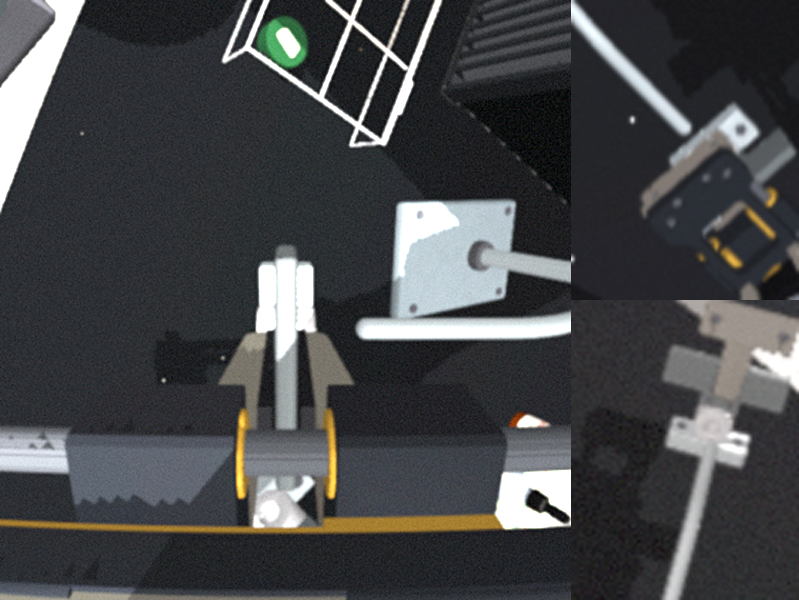

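The wrist crop shows the rod tip at crop (356,328) = px (329,230), within 2 px of prediction. The carrier is held upright and aligned with the rod. I'll get the lateral offset from edge profiles.

```bash
python3 - <<'E'
from h import *
v=np.load("v.npz");s=dict(tool_pos=v["p"],tool_rot=v["r"]);c=cam("wrist",s)
g=cv2.cvtColor(v["iw"],cv2.COLOR_BGR2GRAY).astype(int)
for a in(264,267,280,294,298):print("col",a,"rows168+",g[168:242:1,a-1:a+2].mean(1).astype(int).tolist())
for a in(345,400,430):print("rod col",a,"rows 218+",g[218:244,a-1:a+2].mean(1).astype(int).tolist())
print("row229 cols 318+",g[228:231,318:340].mean(0).astype(int).tolist())
print("row200 cols 255+",g[199:202,255:305].mean(0).astype(int).tolist())
t=lambda P:proj(c,s["tool_pos"]+rot(s).apply(np.array(P)*1e-3)).round(1).tolist()
print("foot near corners top/bot",t([[30,-13,57],[30,13,57],[30,-13,71],[30,13,71]]))
print("foot row200",t([[20,-13,57],[20,13,57],[20,-4,-9],[20,4,-9]]))
print("plate end",t([[46,0,-9],[46,0,21]]),"hub top",t([[14,-13,44],[14,13,44],[0,13,30],[0,13,44]]))
for d in(.012,.05,.068):
    x,z,a=pathpose(d);b=stand([x,0,z]);print("rod",d,proj(c,np.array([b,b+[0,0,0]])).round(1)[0], proj(c,np.vstack([stand([x,.005,z]),stand([x,-.005,z])])).round(1).tolist())
E
```

```text
col 264 rows168+ [32, 35, 32, 33, 31, 33, 30, 35, 34, 33, 33, 31, 34, 26, 46, 90, 124, 155, 204, 250, 255, 255, 255, 255, 255, 255, 255, 255, 255, 255, 255, 255, 255, 255, 255, 255, 255, 255, 255, 255, 255, 255, 255, 255, 255, 246, 218, 200, 216, 233, 240, 244, 247, 250, 251, 252, 252, 253, 254, 254, 254, 255, 255, 247, 178, 121, 105, 105, 108, 106, 102, 102, 103, 102]
col 267 rows168+ [32, 27, 36, 35, 30, 33, 30, 32, 31, 33, 34, 36, 31, 34, 57, 101, 138, 161, 209, 250, 255, 255, 254, 254, 254, 254, 254, 254, 254, 254, 254, 254, 254, 254, 254, 254, 254, 254, 254, 254, 254, 254, 254, 255, 255, 246, 211, 198, 214, 233, 239, 243, 246, 248, 250, 252, 253, 253, 254, 254, 255, 255, 245, 164, 85, 54, 42, 46, 45, 46, 39, 35, 35, 35]
col 280 rows168+ [32, 33, 38, 55, 74, 85, 86, 88, 87, 88, 88, 96, 127, 159, 179, 189, 200, 205, 203, 205, 203, 204, 204, 203, 203, 205, 205, 204, 206, 203, 204, 202, 205, 203, 202, 205, 203, 205, 204, 202, 204, 202, 205, 202, 201, 203, 204, 204, 201, 203, 201, 203, 202, 203, 203, 203, 204, 203, 204, 203, 202, 204, 202, 203, 202, 203, 203, 203, 203, 203, 201, 203,
[... 1286 characters left out ...]
s 255+ [32, 37, 34, 30, 25, 59, 147, 243, 255, 255, 255, 254, 254, 254, 255, 255, 255, 236, 178, 169, 188, 201, 204, 204, 204, 203, 203, 205, 204, 201, 193, 169, 166, 221, 254, 255, 255, 255, 254, 254, 255, 255, 255, 241, 131, 40, 28, 32, 34, 33]
foot near corners top/bot [[260.6, 185.5], [298.5, 185.5], [261.7, 181.9], [297.4, 181.9]]
foot row200 [[260.8, 199.7], [298.3, 199.7], [271.1, 231.3], [287.5, 231.3]]
plate end [[279.3, 178.6], [279.4, 169.6]] hub top [[259.8, 213.2], [299.3, 213.2], [300.3, 240.8], [298.9, 233.3]]
rod 0.012 [353.6 231.3] [[354.1, 224.2], [353.1, 238.3]]
rod 0.05 [409.1 231.1] [[409.9, 224.1], [408.4, 238.1]]
rod 0.068 [434.9 231. ] [[435.8, 224.0], [433.9, 237.9]]
```

Relative to prediction, the rod sits +1.06 mm and the carrier -0.7 mm in tool x. Yaw agrees. I'll correct and bring the hub just short of the tip.

```bash
cat >> h.py <<'E'
EX=-.0007; O=O+.00106*np.array([-np.sin(YAW),np.cos(YAW),0])
E
python3 - <<'E'
from h import *
s=sense();p,r=s["tool_pos"],rot(s)
P,Q=pose(*pathpose(-.022))
plan(interp(p,r,P,Q,5),s)
E
```

```text
[0.009, 0.064, 0.0, -0.0, 0.001, 0.001], [0.01, 0.063, 0.001, -0.0, 0.0, 0.0], [0.009, 0.064, 0.0, -0.0, 0.001, 0.001], [0.01, 0.063, 0.0, -0.001, 0.001, 0.001], [0.009, 0.064, 0.001, 0.0, 0.001, 0.0],
```

{"api": "jog_arm", "payload": {
  "increments": [
    [[0.011,0.064,0,0,0,0],[0.011,0.064,0,0,0,0],[0.011,0.064,0,0,0,0],[0.011,0.064,0,0,0,0],[0.011,0.064,0,0,0,0],[0,0,0,0,0,0],[0,0,0,0,0,0],[0,0,0,0,0,0],[0,0,0,0,0,0],[0,0,0,0,0,0]]
  ]
}}

```text
time_s: 8.35
tool_pos: [0.4177, -0.0991, 0.1526]
tool_rot: [0.11, 0.409, 0.875, 0.235]
force: [-0.5, 0.5, -1.8]
width: 0.0074
finger_force: 15.0
```

```bash
python3 - <<'E'
from h import *
P,Q=pose(*pathpose(-.022));E=[]
for i in range(5):
    s=sense();im=read_camera(["wrist","scene","top"][i%3])
    E.append(np.r_[rot(s).inv().apply(P-s["tool_pos"])*1e3,(rot(s).inv()*Q).as_rotvec()*1e3,s["force"]])
    if i==0:c=cam("wrist",s);s0=s;w=im
    if i==1:sc=im
print(np.round(E,1).tolist())
g=cv2.cvtColor(w,cv2.COLOR_BGR2GRAY).astype(int)
print("row rod cols 300+",g[228:233,295:330].mean(0).astype(int).tolist())
for a in(345,400):print("rod",a,g[218:244,a-1:a+2].mean(1).astype(int).tolist())
x,z,a=pathpose(.012)
print(proj(c,np.vstack([stand([x,0,z]),stand([-.2299,0,.1231])])),proj(c,s0["tool_pos"]+rot(s0).apply([EX,0,BZ])))
f=lambda m,x,y,w,h,W,H:cv2.resize(m[y:y+h,x:x+w],(W,H),interpolation=cv2.INTER_CUBIC)
cv2.imwrite("pics/m3.png",np.hstack([f(w,230,150,150,150,450,450),f(sc,330,170,60,90,300,450)]))
S=cam("scene");print("scene hub/rod",proj(S,np.vstack([s0["tool_pos"]+rot(s0).apply([EX,0,BZ]),stand([-.2299,0,.1231]),stand([-.165,0,.1606])])))
E
```

```text
[[-0.9, 0.1, -0.0, 0.1, 0.1, -0.2, -0.5, 0.5, -1.8], [-0.9, 0.1, -0.0, 0.1, 0.1, -0.2, 0.3, -0.1, -1.2], [-0.9, 0.0, -0.0, 0.1, 0.1, -0.1, -0.2, 0.8, -1.6], [-0.9, 0.0, -0.0, 0.1, 0.1, -0.0, 0.3, -0.4, -1.5], [-0.9, 0.0, -0.0, 0.1, 0.2, -0.0, -0.2, -0.3, -2.4]]
row rod cols 300+ [187, 191, 190, 182, 169, 130, 72, 35, 26, 23, 28, 39, 61, 85, 103, 117, 125, 132, 132, 137, 136, 136, 136, 138, 137, 137, 136, 135, 135, 137, 136, 134, 136, 137, 138]
rod 345 [126, 129, 131, 130, 133, 132, 133, 130, 105, 77, 90, 122, 150, 160, 163, 175, 189, 203, 203, 208, 209, 213, 209, 202, 173, 108]
rod 400 [17, 19, 20, 23, 22, 20, 20, 17, 20, 46, 93, 134, 150, 162, 168, 179, 187, 196, 201, 206, 206, 210, 209, 192, 158, 88]
[[330.20815815 235.57190364]
 [304.97219196 235.60909561]] [[279.51994425 234.28631201]]
scene hub/rod [[357.88379344 204.21047454]
 [356.50183874 208.11712855]
 [351.83231581 227.30038092]]
```

View pics/m3.png

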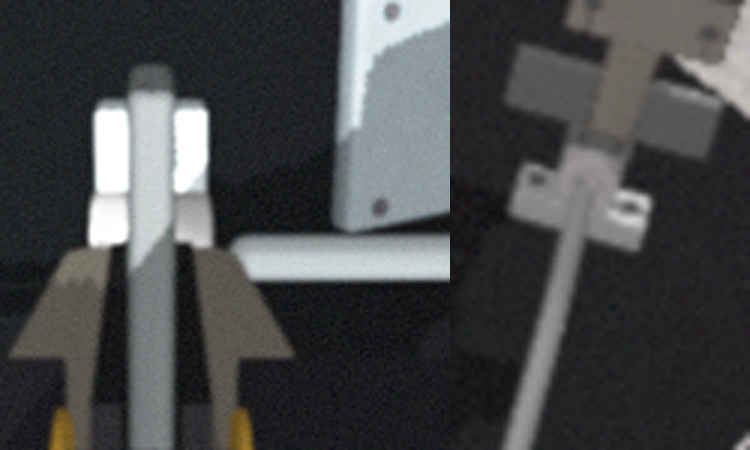

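The rod tip shows at crop (235,258) in the wrist view, in line with the hub, and at px (356,207) in the scene view, overlapping the bore. The residual is -0.9 mm in tool x. I'll correct and start threading slowly.

{"api": "jog_arm", "payload": {
  "increments": [
    [[-0.018,0,0,0,0,0],[0,0.02,0,0,0,0],[0,0.02,0,0,0,0],[0,0.02,0,0,0,0],[0,0.02,0,0,0,0],[0,0.02,0,0,0,0],[0,0.02,0,0,0,0],[0,0.02,0,0,0,0],[0,0.02,0,0,0,0],[0,0,0,0,0,0]]
  ]
}}

```text
time_s: 9.6
tool_pos: [0.4238, -0.0953, 0.1568]
tool_rot: [0.11, 0.409, 0.875, 0.235]
force: [-0.6, -0.1, -1.4]
width: 0.0079
finger_force: 15.0
```

```bash
cat > st.py <<'E'
from h import *
import sys
d=float(sys.argv[1])
s=sense();P,Q=pose(*pathpose(d));r=rot(s)
print("err mm",(1e3*r.inv().apply(P-s["tool_pos"])).round(2),"mrad",(1e3*(r.inv()*Q).as_rotvec()).round(1),"F tool",r.inv().apply(s["force"]).round(2),"M",r.inv().apply(s["moment"]).round(3))
E
python3 st.py -.014
```

```text
err mm [-0.01 -0.17 -0.  ] mrad [0.2 0.2 0.3] F tool [ 0.31 -1.13  1.  ] M [ 0.415  0.01  -0.034]
```

{"api": "jog_arm", "payload": {
  "increments": [
    [[0,0.02,0,0,0,0],[0,0.02,0,0,0,0],[0,0.02,0,0,0,0],[0,0.02,0,0,0,0],[0,0.02,0,0,0,0],[0,0.02,0,0,0,0],[0,0.02,0,0,0,0],[0,0.02,0,0,0,0],[0,0,0,0,0,0],[0,0,0,0,0,0]]
  ]
}}

```text
time_s: 10.6
tool_pos: [0.429, -0.0909, 0.1607]
tool_rot: [0.11, 0.409, 0.875, 0.235]
force: [-0.2, 0.8, -1.8]
width: 0.0078
finger_force: 15.0
```

```bash
python3 st.py -.006
```

```text
err mm [-0.05 -0.05 -0.03] mrad [0.1 0.1 0.1] F tool [ 0.75 -0.55  1.8 ] M [ 0.428  0.028 -0.061]
```

No contact load with the rod 12 mm into the hub. I'll slide on up the leg.

{"api": "jog_arm", "payload": {
  "increments": [
    [[0,0.04,0,0,0,0],[0,0.04,0,0,0,0],[0,0.04,0,0,0,0],[0,0.04,0,0,0,0],[0,0.04,0,0,0,0],[0,0.04,0,0,0,0],[0,0.04,0,0,0,0],[0,0.04,0,0,0,0],[0,0.04,0,0,0,0],[0,0,0,0,0,0]]
  ]
}}

```text
time_s: 11.6
tool_pos: [0.4411, -0.0808, 0.1699]
tool_rot: [0.11, 0.409, 0.875, 0.235]
force: [-0.1, 0.6, -2.3]
width: 0.0076
finger_force: 15.0
```

```bash
python3 st.py .012
```

```text
err mm [ 0.02 -0.29  0.02] mrad [0.2 0.3 0.4] F tool [ 0.51 -0.89  2.14] M [0.429 0.046 0.046]
```

{"api": "jog_arm", "payload": {
  "increments": [
    [[0,0.06,0.006,0,0,0],[0,0.06,0,0,0,0],[0,0.06,0,0,0,0],[0,0.06,0,0,0,0],[0,0.06,0,0,0,0],[0,0.06,0,0,0,0],[0,0.06,0,0,0,0],[0,0.06,0,0,0,0],[0,0.06,0,0,0,0],[0,0,0,0,0,0]]
  ]
}}

```text
time_s: 12.6
tool_pos: [0.4593, -0.0657, 0.1832]
tool_rot: [0.11, 0.409, 0.875, 0.235]
force: [0.4, -0.5, -2.0]
width: 0.008
finger_force: 15.0
```

```bash
python3 st.py .039
```

```text
err mm [ 0.04 -0.42 -0.27] mrad [0.3 0.3 0.5] F tool [-0.66 -1.01  1.67] M [ 0.479 -0.028 -0.029]
```

```bash
cat >> h.py <<'E'
def fitpose(d):
    P=np.array([pathpose(d+e) for e in np.linspace(-.013,.013,27)])
    a=np.polyfit(P[:,0],P[:,1],1)[0];a=np.arctan(a)
    x,z,_=pathpose(d);n=np.array([-np.sin(a),np.cos(a)])
    h=(P[:,:2]-[x,z])@n;m=(h.max()+h.min())/2
    return pose(x+m*n[0],z+m*n[1],a)
E
sed -i 's/pose(\*pathpose(d))/fitpose(d)/' st.py
python3 - <<'E'
from h import *
D=np.linspace(.0394,.115,21)[1:];print(D[9])
plan([fitpose(d) for d in D])
E
```

```text
0.07719999999999999
[0.001, 0.075, -0.005, 0.002, 0.002, 0.003], [-0.0, 0.076, -0.0, -0.0, -0.0, 0.0], [-0.0, 0.075, -0.0, -0.0, -0.0, 0.0], [-0.0, 0.076, -0.0, -0.0, -0.0, 0.0], [-0.0, 0.075, -0.001, -0.002, -0.0, 0.0], [-0.0, 0.078, 0.001, 0.014, -0.0, 0.0], [-0.0, 0.084, 0.002, 0.067, -0.0, 0.0], [-0.0, 0.094, 0.003, 0.136, -0.0, 0.0], [-0.0, 0.103, 0.003, 0.213, -0.0, 0.0], [-0.0, 0.113, 0.003, 0.285, -0.0, 0.0], [-0.0, 0.119, 0.003, 0.337, -0.0, 0.0], [-0.0, 0.122, 0.004, 0.361, -0.0, 0.0], [-0.0, 0.123, 0.003, 0.359, -0.0, 0.0], [-0.0, 0.122, 0.003, 0.359, 0.0, 0.0], [-0.0, 0.122, 0.003, 0.356, 0.0, 0.0], [-0.0, 0.118, 0.003, 0.328, 0.0, 0.0], [-0.0, 0.111, 0.001, 0.272, 0.0, 0.0], [-0.0, 0.102, 0.0, 0.201, 0.0, 0.0], [-0.0, 0.092, -0.0, 0.127, 0.0, 0.0], [-0.0, 0.084, -0.001, 0.062, 0.0, 0.0],
```

{"api": "jog_arm", "payload": {
  "increments": [
    [[0,0.075,-0.002,0,0,0],[0,0.076,0,0,0,0],[0,0.075,0,0,0,0],[0,0.076,0,0,0,0],[0,0.075,-0.001,-0.002,0,0],[0,0.078,0.001,0.014,0,0],[0,0.084,0.002,0.067,0,0],[0,0.094,0.003,0.136,0,0],[0,0.103,0.003,0.213,0,0],[0,0,0,0,0,0]]
  ]
}}

```text
time_s: 13.6
tool_pos: [0.4846, -0.0449, 0.2017]
tool_rot: [0.097, 0.411, 0.882, 0.206]
force: [0.6, 0.4, -1.2]
width: 0.0079
finger_force: 15.0
```

```bash
python3 st.py .0734
python3 - <<'E'
from h import *
print()
D=np.linspace(.0734,.115,12)[1:]
plan([fitpose(d) for d in D])
E
```

```text
err mm [ 0.36 -0.9   0.05] mrad [0.2 1.  1.7] F tool [-0.08  0.06  1.39] M [ 0.392  0.034 -0.039]

[0.007, 0.095, 0.004, 0.286, 0.007, 0.011], [0.0, 0.119, 0.004, 0.336, -0.0, 0.0], [0.0, 0.123, 0.003, 0.362, -0.0, 0.0], [-0.0, 0.122, 0.003, 0.359, -0.0, 0.0], [-0.0, 0.122, 0.003, 0.359, -0.0, 0.0], [-0.0, 0.122, 0.004, 0.356, -0.0, 0.0], [-0.0, 0.119, 0.002, 0.328, -0.0, 0.0], [-0.0, 0.111, 0.001, 0.273, -0.0, 0.0], [-0.0, 0.102, 0.001, 0.201, -0.0, 0.0], [-0.0, 0.092, -0.001, 0.127, -0.0, 0.0], [-0.0, 0.084, -0.001, 0.062, -0.0, 0.0],
```

{"api": "jog_arm", "payload": {
  "increments": [
    [[0,0.105,0.004,0.286,0.005,0.006],[0,0.119,0.004,0.336,0,0],[0,0.123,0.003,0.362,0,0],[0,0.122,0.003,0.359,0,0],[0,0.122,0.003,0.359,0,0],[0,0,0,0,0,0],[0,0,0,0,0,0],[0,0,0,0,0,0],[0,0,0,0,0,0],[0,0,0,0,0,0]]
  ]
}}

```text
time_s: 14.6
tool_pos: [0.5051, -0.0273, 0.2107]
tool_rot: [0.043, 0.422, 0.901, 0.093]
force: [0.3, 2.4, 4.9]
width: 0.0081
finger_force: 15.0
```

```bash
python3 st.py .0923
python3 - <<'E'
from h import *
D=np.linspace(.0923,.115,7)[1:]
plan([fitpose(d) for d in D])
E
```

```text
err mm [ 0.03  0.6  -0.21] mrad [ 1.1 -0.8 -1.4] F tool [ 1.61  2.71 -4.44] M [-0.657  0.346 -0.006]
[0.001, 0.134, -0.001, 0.364, -0.005, -0.009], [-0.0, 0.118, 0.003, 0.328, -0.0, -0.0], [-0.0, 0.112, 0.001, 0.273, -0.0, -0.0], [-0.0, 0.102, 0.0, 0.201, -0.0, -0.0], [-0.0, 0.092, -0.0, 0.128, -0.0, -0.0], [-0.0, 0.084, -0.001, 0.061, -0.0, -0.0],
```

{"api": "jog_arm", "payload": {
  "increments": [
    [[0,0,-0.012,0,0,0],[0,0.122,0.003,0.364,0,0],[0,0.118,0.003,0.328,0,0],[0,0.112,0.001,0.273,0,0],[0,0,0,0,0,0],[0,0,0,0,0,0],[0,0,0,0,0,0],[0,0,0,0,0,0],[0,0,0,0,0,0],[0,0,0,0,0,0]]
  ]
}}

```text
time_s: 15.6
tool_pos: [0.5178, -0.0165, 0.2131]
tool_rot: [0.012, 0.423, 0.905, 0.027]
force: [-0.2, -0.8, -1.6]
width: 0.0077
finger_force: 15.0
```

```bash
python3 st.py .1037
python3 - <<'E'
from h import *
D=np.linspace(.1037,.115,4)[1:]
plan([fitpose(d) for d in D])
E
```

```text
err mm [-0.14  1.28 -0.17] mrad [-1.5 -1.3 -0.9] F tool [-0.44 -0.77  1.51] M [0.087 0.064 0.015]
[-0.003, 0.127, -0.003, 0.19, -0.008, -0.006], [0.0, 0.092, -0.001, 0.126, -0.0, 0.0], [0.0, 0.083, -0.001, 0.061, -0.0, 0.0],
```

{"api": "jog_arm", "payload": {
  "increments": [
    [[-0.003,0.127,-0.004,0.19,-0.008,-0.006],[0,0.092,-0.001,0.126,0,0],[0,0.083,-0.001,0.061,0,0],[0,0,0,0,0,0],[0,0,0,0,0,0],[0,0,0,0,0,0],[0,0,0,0,0,0],[0,0,0,0,0,0],[0,0,0,0,0,0],[0,0,0,0,0,0]]
  ]
}}

```text
time_s: 16.6
tool_pos: [0.5299, -0.0067, 0.2143]
tool_rot: [0.001, 0.423, 0.906, 0.001]
force: [-1.8, -0.8, -1.2]
width: 0.0079
finger_force: 15.0
```

```bash
python3 st.py .115
python3 - <<'E'
from h import *
s=sense();g=cv2.cvtColor(read_camera("wrist"),cv2.COLOR_BGR2GRAY)
print(rot(s).as_matrix()[2].round(4)); cv2.imwrite("pics/w4.png",cv2.resize(g[130:330,230:430],(600,600),interpolation=cv2.INTER_CUBIC))
c=cam("wrist",s);print(((proj(c,np.array([stand([x,0,.17]) for x in(-.1,-.085,-.07,-.055,-.014)]))-[230,130])*3).round().tolist())
E
```

```text
err mm [ 0.17 -0.46  0.36] mrad [0.6 0.4 0.2] F tool [ 0.57 -1.88  1.22] M [-0.055  0.055 -0.029]
[-4.e-04  3.e-03 -1.e+00]
[[242.0, 311.0], [308.0, 311.0], [375.0, 311.0], [441.0, 310.0], [617.0, 309.0]]
```

View pics/w4.png

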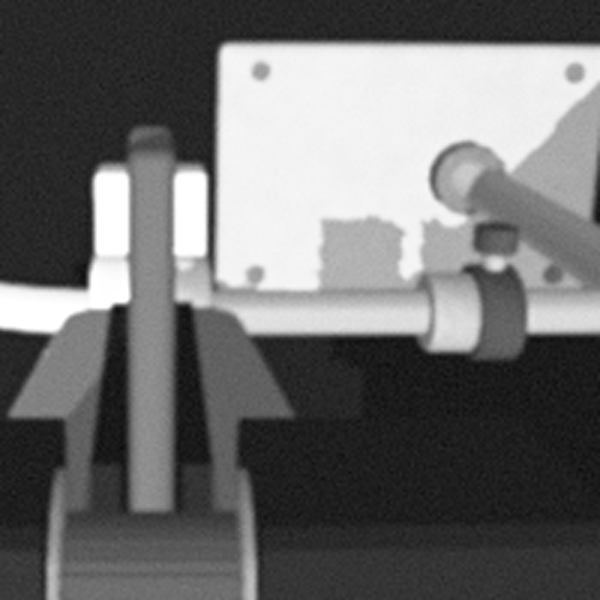

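The free sleeve face shows at crop column 427, about 58 mm from the post, so home should be about 57 mm further on. I'll travel 43 mm first.

{"api": "jog_arm", "payload": {
  "increments": [
    [[0,0.1,0,0,0,0],[0,0.1,0,0,0,0],[0,0.1,0,0,0,0],[0,0.1,0,0,0,0],[0,0.1,0,0,0,0],[0,0.1,0,0,0,0],[0,0.1,0,0,0,0],[0,0.1,0,0,0,0],[0,0.06,0,0,0,0],[0,0,0,0,0,0]]
  ]
}}

```text
time_s: 17.65
tool_pos: [0.5633, 0.0212, 0.2143]
tool_rot: [0.001, 0.423, 0.906, 0.001]
force: [-0.2, -0.2, -2.2]
width: 0.0082
finger_force: 15.0
```

```bash
python3 st.py .1585
```

```text
err mm [ 0.14 -0.33  0.35] mrad [3.  0.4 0.6] F tool [ 0.   -0.28  2.17] M [-0.001  0.023  0.013]
```

{"api": "jog_arm", "payload": {
  "increments": [
    [[0,0.02,0,0,0,0],[0,0.02,0,0,0,0],[0,0.02,0,0,0,0],[0,0.02,0,0,0,0],[0,0.02,0,0,0,0],[0,0.02,0,0,0,0],[0,0.02,0,0,0,0],[0,0.02,0,0,0,0],[0,0,0,0,0,0],[0,0,0,0,0,0]]
  ]
}}

```text
time_s: 18.65
tool_pos: [0.5691, 0.0261, 0.2144]
tool_rot: [0.001, 0.423, 0.906, 0.001]
force: [0.1, -0.0, -1.1]
width: 0.0083
finger_force: 15.0
```

```bash
python3 st.py .1665
```

```text
err mm [0.11 0.06 0.39] mrad [2.9 0.3 0.4] F tool [-0.12  0.08  1.14] M [0.09  0.029 0.021]
```

{"api": "jog_arm", "payload": {
  "increments": [
    [[0,0.007,0,0,0,0],[0,0.007,0,0,0,0],[0,0.007,0,0,0,0],[0,0.007,0,0,0,0],[0,0.007,0,0,0,0],[0,0.007,0,0,0,0],[0,0.007,0,0,0,0],[0,0.007,0,0,0,0],[0,0,0,0,0,0],[0,0,0,0,0,0]]
  ]
}}

```text
time_s: 19.65
tool_pos: [0.5712, 0.0279, 0.2144]
tool_rot: [0.001, 0.423, 0.906, 0.001]
force: [0.0, -0.6, -1.2]
width: 0.0079
finger_force: 15.0
```

```bash
python3 st.py .1693
```

```text
err mm [0.12 0.07 0.41] mrad [2.9 0.3 0.3] F tool [-0.5  -0.4   1.23] M [0.126 0.035 0.005]
```

{"api": "jog_arm", "payload": {
  "increments": [
    [[0,0.005,0,0,0,0],[0,0.005,0,0,0,0],[0,0.005,0,0,0,0],[0,0.005,0,0,0,0],[0,0,0,0,0,0],[0,0,0,0,0,0],[0,0,0,0,0,0],[0,0,0,0,0,0],[0,0,0,0,0,0],[0,0,0,0,0,0]]
  ]
}}

```text
time_s: 20.65
tool_pos: [0.5719, 0.0285, 0.2144]
tool_rot: [0.001, 0.423, 0.906, 0.001]
force: [-2.2, -2.0, -0.1]
width: 0.0077
finger_force: 15.0
```

```bash
python3 st.py .1703
```

```text
err mm [0.1  0.16 0.41] mrad [2.7 0.3 0.4] F tool [-0.11 -2.91  0.05] M [0.55  0.014 0.043]
```

{"api": "jog_arm", "payload": {
  "increments": [
    [[0,0.004,0,0,0,0],[0,0.004,0,0,0,0],[0,0,0,0,0,0],[0,0,0,0,0,0],[0,0,0,0,0,0],[0,0,0,0,0,0],[0,0,0,0,0,0],[0,0,0,0,0,0],[0,0,0,0,0,0],[0,0,0,0,0,0]]
  ]
}}

```text
time_s: 21.65
tool_pos: [0.5722, 0.0287, 0.2144]
tool_rot: [0.001, 0.423, 0.906, 0.001]
force: [-3.1, -3.3, 0.7]
width: 0.0078
finger_force: 15.0
```

```bash
python3 st.py .1707; python3 - <<'E'
from h import *
s=sense();g=cv2.cvtColor(read_camera("wrist"),cv2.COLOR_BGR2GRAY);c=cam("wrist",s)
cv2.imwrite("pics/w5.png",cv2.resize(g[150:270,240:360],(600,600),interpolation=cv2.INTER_CUBIC))
print("ring bend face px",((proj(c,np.array([stand([x,0,.17]) for x in(-.058,-.052,-.048,-.038)]))-[240,150])*5).round().tolist())
E
```

```text
err mm [0.12 0.15 0.4 ] mrad [2.8 0.3 0.3] F tool [-0.51 -4.53 -0.74] M [ 1.013 -0.064  0.013]
ring bend face px [[255.0, 418.0], [299.0, 418.0], [329.0, 418.0], [403.0, 418.0]]
```

View pics/w5.png

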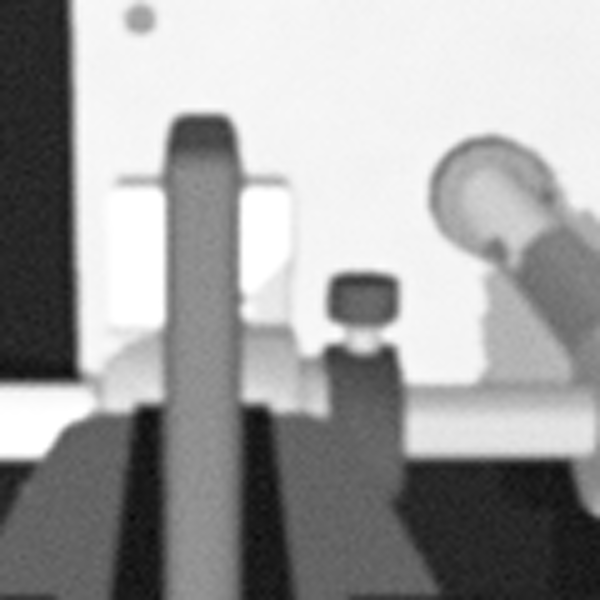

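The hub face is at column 300 and the ring at 328, a gap of about 4 mm, so the sleeve is fully in. The reaction is 4.5 N on a hard stop. I'll lower a little so the carrier rests on the rod before release.

{"api": "jog_arm", "payload": {
  "increments": [
    [[0,0,0.004,0,0,0],[0,0,0.004,0,0,0],[0,0,0.004,0,0,0],[0,0,0,0,0,0],[0,0,0,0,0,0],[0,0,0,0,0,0],[0,0,0,0,0,0],[0,0,0,0,0,0],[0,0,0,0,0,0],[0,0,0,0,0,0]]
  ]
}}

```text
time_s: 22.7
tool_pos: [0.5723, 0.0288, 0.2139]
tool_rot: [0.001, 0.423, 0.906, 0.001]
force: [-3.7, -2.8, 0.7]
width: 0.0077
finger_force: 15.0
```

```bash
python3 st.py .1707
```

```text
err mm [ 0.12  0.11 -0.13] mrad [2.8 0.3 0.4] F tool [ 0.24 -4.66 -0.73] M [ 1.088  0.01  -0.007]
```

{"api": "jog_arm", "payload": {
  "increments": [
    [[0,0,0.004,0,0,0],[0,0,0.004,0,0,0],[0,0,0.002,0,0,0],[0,0,0,0,0,0],[0,0,0,0,0,0],[0,0,0,0,0,0],[0,0,0,0,0,0],[0,0,0,0,0,0],[0,0,0,0,0,0],[0,0,0,0,0,0]]
  ]
}}

```text
time_s: 23.7
tool_pos: [0.5723, 0.0288, 0.2137]
tool_rot: [0.001, 0.423, 0.906, 0.001]
force: [-5.2, -3.1, 4.0]
width: 0.0079
finger_force: 15.0
```

```bash
python3 st.py .1707
```

```text
err mm [ 0.12  0.09 -0.33] mrad [3.  0.4 0.3] F tool [ 0.99 -5.94 -3.99] M [ 1.207  0.102 -0.045]
```

It now rests on the rod and is seated against the stop. Easing the downward load and releasing.

{"api": "jog_arm", "payload": {
  "increments": [
    [[0,0,-0.004,0,0,0],[0,0,0,0,0,0],[0,0,0,0,0,0],[0,0,0,0,0,0],[0,0,0,0,0,0],[0,0,0,0,0,0],[0,0,0,0,0,0],[0,0,0,0,0,0],[0,0,0,0,0,0],[0,0,0,0,0,0]]
  ],
  "grip_force": 5
}}

```text
time_s: 24.7
tool_pos: [0.5724, 0.0288, 0.2136]
tool_rot: [0.001, 0.423, 0.906, 0.001]
force: [-4.1, -2.6, 4.4]
width: 0.0078
finger_force: 5.0
```

{"api": "jog_arm", "payload": {
  "increments": [
    [[0,0,0,0,0,0],[0,0,0,0,0,0],[0,0,0,0,0,0],[0,0,0,0,0,0],[0,0,0,0,0,0],[0,0,0,0,0,0],[0,0,0,0,0,0],[0,0,0,0,0,0],[0,0,0,0,0,0],[0,0,0,0,0,0]]
  ],
  "grip": 183
}}

```text
time_s: 25.7
tool_pos: [0.5723, 0.0288, 0.2135]
tool_rot: [0.001, 0.423, 0.906, 0.001]
force: [0.2, 0.4, -0.2]
width: 0.0262
finger_force: 0.0
```

```bash
python3 st.py .1707; python3 - <<'E'
from h import *
s=sense();g=cv2.cvtColor(read_camera("wrist"),cv2.COLOR_BGR2GRAY).astype(int)
o=cv2.cvtColor(cv2.imread("pics/w5.png"),cv2.COLOR_BGR2GRAY)
o=cv2.resize(o,(120,120),interpolation=cv2.INTER_AREA).astype(int)
n=g[150:270,240:360]
for r in(55,78):
  print("old",r,o[r-1:r+2,15:85].mean(0).astype(int).tolist());print("new",r,n[r-1:r+2,15:85].mean(0).astype(int).tolist())
E
```

```text
err mm [ 0.15  0.07 -0.45] mrad [3.  0.4 0.3] F tool [0.23 0.4  0.24] M [ 0.034  0.01  -0.023]
old 55 [149, 219, 243, 244, 245, 245, 249, 254, 255, 255, 255, 255, 255, 255, 255, 255, 255, 238, 162, 123, 132, 141, 140, 142, 141, 140, 142, 141, 141, 138, 129, 120, 154, 232, 255, 255, 254, 252, 247, 240, 233, 227, 219, 227, 239, 245, 245, 244, 246, 242, 219, 173, 132, 114, 105, 103, 104, 103, 102, 105, 112, 121, 133, 155, 195, 232, 244, 245, 243, 243]
new 55 [184, 237, 244, 244, 248, 252, 255, 255, 255, 255, 255, 255, 255, 255, 255, 254, 190, 123, 130, 138, 141, 143, 144, 140, 143, 143, 144, 137, 131, 122, 134, 208, 255, 255, 255, 255, 255, 254, 251, 239, 227, 221, 231, 242, 245, 245, 246, 245, 245, 244, 226, 181, 147, 130, 120, 116, 118, 116, 119, 120, 121, 129, 148, 175, 209, 236, 244, 244, 243, 243]
old 78 [226, 227, 221, 206, 187, 193, 211, 219, 220, 221, 220, 218, 217, 219, 220, 222, 213, 180, 137, 125, 134, 142, 142, 144, 143, 145, 142, 143, 141, 136, 130, 120, 129, 168, 207, 217, 215, 213, 212, 212, 210, 212, 209, 203, 191, 185, 187, 194, 196, 189, 152, 108, 89, 87, 89, 88, 88, 88, 87, 85, 83, 83, 82, 79, 86, 112, 145, 167, 173, 174]
new 78 [214, 216, 217, 211, 210, 218, 223, 224, 222, 224, 223, 224, 226, 228, 223, 192, 144, 121, 132, 138, 143, 142, 141, 143, 141, 142, 141, 139, 133, 122, 119, 144, 191, 218, 225, 222, 221, 219, 215, 217, 213, 213, 203, 191, 182, 188, 194, 193, 189, 178, 146, 102, 86, 85, 87, 86, 88, 88, 89, 87, 82, 83, 81, 80, 85, 112, 148, 171, 171, 176]
```

After release the carrier sprang back about 0.7 mm (edges shifted 1–1.7 px), so the sleeve may not be fully in. I'll regrip, ease the push to about 1 N, and release from there.

{"api": "jog_arm", "payload": {
  "increments": [
    [[0,0,-0.004,0,0,0],[0,0,0,0,0,0],[0,0,0,0,0,0],[0,0,0,0,0,0],[0,0,0,0,0,0],[0,0,0,0,0,0],[0,0,0,0,0,0],[0,0,0,0,0,0],[0,0,0,0,0,0],[0,0,0,0,0,0]]
  ],
  "grip": 255,
  "grip_force": 4
}}

```text
time_s: 26.75
tool_pos: [0.5722, 0.0287, 0.2137]
tool_rot: [0.001, 0.423, 0.906, 0.001]
force: [-3.0, -2.6, 1.1]
width: 0.0081
finger_force: 4.0
```

```bash
python3 st.py .1707; cat > pr.py <<'E'
from h import *
g=cv2.cvtColor(read_camera("wrist"),cv2.COLOR_BGR2GRAY).astype(float)[150:270,240:360]
o=cv2.resize(cv2.cvtColor(cv2.imread("pics/w5.png"),cv2.COLOR_BGR2GRAY),(120,120),interpolation=cv2.INTER_AREA).astype(float)
def sh(a,b):  # column shift now vs home picture
    k=np.arange(-4,4.01,.1);x=np.arange(len(a))
    e=[np.mean((np.interp(x[5:-5]+d,x,b)-a[5:-5])**2) for d in k];return round(float(k[np.argmin(e)]),2)
for n,r,c in(("plate",45,(25,55)),("hub L",78,(12,30)),("hub R",78,(45,60)),("ring",78,(75,92)),("ring",85,(75,92))):
    f=lambda m:m[r-2:r+3,c[0]-5:c[1]+5].mean(0)
    print(n,r,sh(f(o),f(g)))
E
python3 pr.py
```

```text
err mm [ 0.09  0.22 -0.32] mrad [2.6 0.2 0.3] F tool [-0.07 -4.   -1.12] M [ 0.723 -0.07   0.025]
plate 45 0.3
hub L 78 0.1
hub R 78 0.3
ring 78 0.2
ring 85 0.6
```

{"api": "jog_arm", "payload": {
  "increments": [
    [[0,-0.004,0,0,0,0],[0,0,0,0,0,0],[0,0,0,0,0,0],[0,0,0,0,0,0],[0,0,0,0,0,0],[0,0,0,0,0,0],[0,0,0,0,0,0],[0,0,0,0,0,0],[0,0,0,0,0,0],[0,0,0,0,0,0]]
  ]
}}

```text
time_s: 27.8
tool_pos: [0.5721, 0.0286, 0.2137]
tool_rot: [0.001, 0.423, 0.906, 0.001]
force: [-2.0, -1.7, -1.0]
width: 0.008
finger_force: 4.0
```

```bash
python3 st.py .1707;python3 pr.py
```

```text
err mm [ 0.13  0.29 -0.31] mrad [2.9 0.3 0.3] F tool [ 0.03 -2.64  1.01] M [ 0.619 -0.06   0.014]
plate 45 0.3
hub L 78 0.3
hub R 78 0.3
ring 78 0.2
ring 85 0.6
```

{"api": "jog_arm", "payload": {
  "increments": [
    [[0,-0.003,0.003,0,0,0],[0,0,0,0,0,0],[0,0,0,0,0,0],[0,0,0,0,0,0],[0,0,0,0,0,0],[0,0,0,0,0,0],[0,0,0,0,0,0],[0,0,0,0,0,0],[0,0,0,0,0,0],[0,0,0,0,0,0]]
  ],
  "grip_force": 3
}}

```text
time_s: 28.85
tool_pos: [0.5721, 0.0286, 0.2136]
tool_rot: [0.001, 0.423, 0.906, 0.001]
force: [-2.4, -1.3, 1.3]
width: 0.0082
finger_force: 3.0
```

```bash
python3 st.py .1707
```

```text
err mm [ 0.16  0.37 -0.36] mrad [3.  0.4 0.3] F tool [ 0.55 -2.61 -1.33] M [0.53  0.086 0.028]
```

{"api": "jog_arm", "payload": {
  "increments": [
    [[0,0,0,0,0,0],[0,0,0,0,0,0],[0,0,0,0,0,0],[0,0,0,0,0,0],[0,0,0,0,0,0],[0,0,0,0,0,0],[0,0,0,0,0,0],[0,0,0,0,0,0],[0,0,0,0,0,0],[0,0,0,0,0,0]]
  ],
  "grip": 225
}}

```text
time_s: 29.85
tool_pos: [0.572, 0.0286, 0.2136]
tool_rot: [0.001, 0.423, 0.906, 0.001]
force: [-0.0, 0.3, -0.8]
width: 0.0109
finger_force: 0.0
```

```bash
python3 st.py .1707;python3 pr.py
```

```text
err mm [ 0.13  0.43 -0.44] mrad [2.9 0.3 0.3] F tool [0.25 0.17 0.77] M [-0.002 -0.047  0.04 ]
plate 45 -0.1
hub L 78 -0.3
hub R 78 -0.3
ring 78 0.5
ring 85 0.9
```

The forces show the stop itself yields about 4 N/mm: unloaded home is d ≈ 169.6 mm, and the carrier now sits at about 170.0 mm. So the small spring-back was the stop relaxing, and the sleeve is still fully in. I'll open wider, retreat straight up and check.

{"api": "jog_arm", "payload": {
  "increments": [
    [[0,0,0,0,0,0],[0,0,0,0,0,0],[0,0,0,0,0,0],[0,0,0,0,0,0],[0,0,-0.1,0,0,0],[0,0,-0.1,0,0,0],[0,0,-0.15,0,0,0],[0,0,-0.15,0,0,0],[0,0,-0.1,0,0,0],[0,0,0,0,0,0]]
  ],
  "grip": 185
}}

```text
time_s: 30.9
tool_pos: [0.5725, 0.0285, 0.2447]
tool_rot: [0.002, 0.423, 0.906, 0.002]
force: [0.3, 0.5, 0.8]
width: 0.0252
finger_force: 0.0
```

{"api": "jog_arm", "payload": {
  "increments": [
    [[0,0,-0.2,0,0,0],[0,0,-0.2,0,0,0],[0,0,-0.2,0,0,0],[0,0,-0.2,0,0,0],[0,0,-0.2,0,0,0],[0,0,-0.2,0,0,0],[0,0,-0.2,0,0,0],[0,0,-0.2,0,0,0],[0,0,0,0,0,0],[0,0,0,0,0,0]]
  ]
}}

```text
time_s: 31.9
tool_pos: [0.5718, 0.0284, 0.3236]
tool_rot: [0.001, 0.423, 0.906, 0.001]
force: [-0.3, -0.1, 0.3]
width: 0.0252
finger_force: 0.0
```

```bash
python3 - <<'E'
from h import *
s=sense();w=read_camera("wrist");sc=read_camera("scene");c=cam("wrist",s)
f=lambda m,x,y,w,h,W,H:cv2.resize(m[y:y+h,x:x+w],(W,H),interpolation=cv2.INTER_CUBIC)
cv2.imwrite("pics/m6.png",np.hstack([f(w,220,110,140,168,500,600),f(sc,290,180,90,180,300,600)]))
px=proj(c,np.array([stand([x,0,.17]) for x in(-.066,-.053,-.048,-.038)]));print((px.round(1)).tolist(),((px-[220,110])*3.571).round().tolist())
g=cv2.cvtColor(w,cv2.COLOR_BGR2GRAY).astype(int)
for dx in(-3,0,3):
  r=int(round(px[1][1]))+dx;print(r,g[r-1:r+1,255:340].mean(0).astype(int).tolist())
E
```

```text
[[279.6, 197.0], [292.4, 197.0], [297.4, 197.0], [307.2, 197.1]] [[213.0, 311.0], [259.0, 311.0], [276.0, 311.0], [312.0, 311.0]]
194 [149, 149, 147, 148, 149, 148, 155, 163, 161, 162, 163, 166, 188, 205, 214, 211, 209, 212, 209, 197, 157, 121, 115, 121, 127, 122, 120, 122, 112, 134, 180, 211, 215, 212, 209, 208, 198, 184, 174, 180, 182, 160, 125, 90, 81, 82, 84, 80, 78, 77, 72, 89, 129, 157, 166, 161, 162, 156, 154, 155, 155, 154, 156, 152, 153, 155, 154, 152, 154, 156, 156, 155, 155, 153, 156, 153, 148, 138, 145, 183, 211, 218, 218, 216, 217]
197 [218, 203, 201, 202, 202, 201, 202, 202, 205, 201, 199, 196, 201, 216, 224, 224, 225, 224, 225, 211, 179, 132, 116, 123, 125, 126, 122, 117, 117, 142, 191, 220, 227, 228, 228, 227, 219, 202, 193, 198, 199, 177, 139, 98, 82, 83, 89, 87, 89, 83, 85, 106, 158, 194, 203, 202, 206, 200, 200, 202, 200, 201, 202, 200, 201, 200, 202, 202, 204, 198, 201, 202, 199, 203, 201, 201, 195, 176, 162, 184, 220, 229, 229, 228, 229]
200 [250, 244, 232, 223, 211, 207, 205, 204, 205, 203, 205, 199, 205, 223, 228, 227, 226, 228, 228, 223, 187, 141, 117, 123, 126, 122, 124, 118, 114, 140, 191, 224, 229, 231, 230, 230, 227, 209, 199, 205, 205, 185, 145, 101, 88, 87, 91, 87, 89, 92, 87, 110, 161, 193, 203, 200, 204, 198, 200, 203, 200, 201, 202, 203, 203, 200, 199, 201, 203, 201, 202, 201, 201, 200, 200, 202, 193, 167, 154, 186, 219, 228, 229, 228, 228]
```

View pics/m6.png

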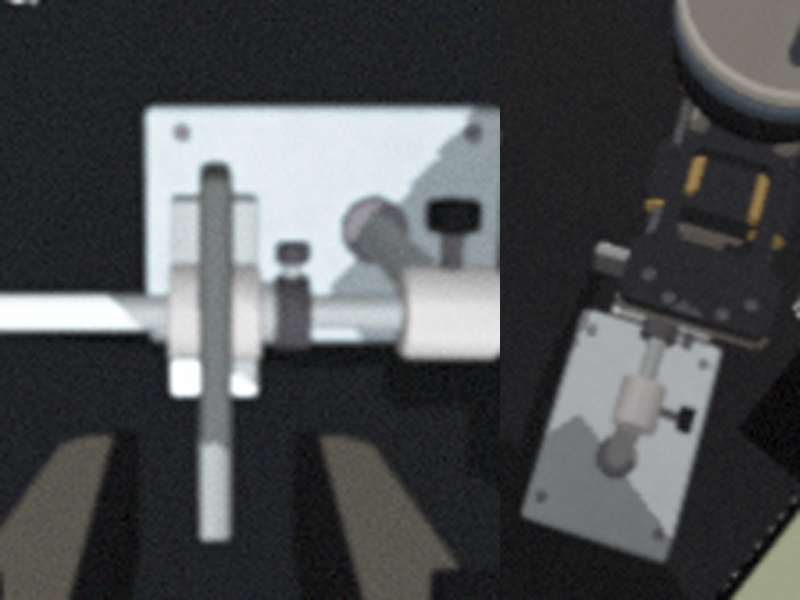

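The wrist view shows the carrier hanging upright (foot 171–259, symmetric about the plate) with a hub-to-ring gap of about 3.9 mm, where 4.0 mm is fully in. It's within measuring error, so I'll confirm by one soft regrip and touch.

```bash
python3 - <<'E'
from h import *
s=sense();P,Q=fitpose(.1699);P[2]=.2138
plan(interp(s["tool_pos"],rot(s),P,Q,1),s)
E
```

```text
[-0.002, -0.001, 2.185, 0.015, -0.001, 0.002],
```

{"api": "jog_arm", "payload": {
  "increments": [
    [[-0.002,-0.001,0.25,0,0,0],[0,0,0.3,0,0,0],[0,0,0.3,0,0,0],[0,0,0.3,0,0,0],[0,0,0.3,0,0,0],[0,0,0.3,0,0,0],[0,0,0.2,0,0,0],[0,0,0.15,0,0,0],[0,0,0.085,0,0,0],[0,0,0,0,0,0]]
  ]
}}

```text
time_s: 33.0
tool_pos: [0.5719, 0.0285, 0.2138]
tool_rot: [0.0, 0.423, 0.906, 0.001]
force: [0.8, 1.1, -0.3]
width: 0.0248
finger_force: 0.0
```

```bash
python3 st.py .1699; python3 pr.py
```

```text
err mm [ 0.09 -0.18 -0.18] mrad [ 2.4 -0.1  0.3] F tool [0.31 1.29 0.31] M [0.004 0.016 0.025]
plate 45 0.3
hub L 78 -3.9
hub R 78 -0.1
ring 78 0.8
ring 85 3.2
```

{"api": "jog_arm", "payload": {
  "increments": [
    [[0,0,0,0,0,0],[0,0,0,0,0,0],[0,0,0,0,0,0],[0,0,0,0,0,0],[0,0,0,0,0,0],[0,0,0,0,0,0],[0,0,0,0,0,0],[0,0,0,0,0,0],[0,0,0,0,0,0],[0,0,0,0,0,0]]
  ],
  "grip": 255,
  "grip_force": 3
}}

```text
time_s: 34.05
tool_pos: [0.5721, 0.0284, 0.2143]
tool_rot: [0.001, 0.423, 0.906, 0.001]
force: [-2.1, -2.8, 5.1]
width: 0.0084
finger_force: 3.0
```

```bash
python3 st.py .1699; python3 pr.py
```

```text
err mm [ 0.25 -0.3   0.34] mrad [2.9 0.4 0.4] F tool [-0.76 -3.43 -5.14] M [ 0.656 -0.019  0.03 ]
plate 45 0.3
hub L 78 0.0
hub R 78 0.3
ring 78 0.7
ring 85 0.8
```

{"api": "jog_arm", "payload": {
  "increments": [
    [[0,-0.003,-0.004,0,0,0],[0,-0.003,0,0,0,0],[0,0,0,0,0,0],[0,0,0,0,0,0],[0,0,0,0,0,0],[0,0,0,0,0,0],[0,0,0,0,0,0],[0,0,0,0,0,0],[0,0,0,0,0,0],[0,0,0,0,0,0]]
  ]
}}

```text
time_s: 35.1
tool_pos: [0.5718, 0.0283, 0.2144]
tool_rot: [0.001, 0.423, 0.906, 0.001]
force: [0.6, -0.3, -0.2]
width: 0.0083
finger_force: 3.0
```

```bash
python3 st.py .1699; python3 pr.py
```

```text
err mm [ 0.2  -0.03  0.42] mrad [2.9 0.3 0.3] F tool [-0.64  0.3   0.22] M [ 0.158 -0.155  0.032]
plate 45 0.0
hub L 78 -0.5
hub R 78 -0.2
ring 78 1.0
ring 85 1.0
```

Touch confirmed: load vanishes at d ≈ 169.9 mm and rises from there. I'll add a trace of preload, then release.

{"api": "jog_arm", "payload": {
  "increments": [
    [[0,0.003,0,0,0,0],[0,0,0,0,0,0],[0,0,0,0,0,0],[0,0,0,0,0,0],[0,0,0,0,0,0],[0,0,0,0,0,0],[0,0,0,0,0,0],[0,0,0,0,0,0],[0,0,0,0,0,0],[0,0,0,0,0,0]]
  ]
}}

```text
time_s: 36.15
tool_pos: [0.5719, 0.0283, 0.2144]
tool_rot: [0.001, 0.423, 0.906, 0.001]
force: [-0.8, -1.5, -1.0]
width: 0.008
finger_force: 3.0
```

```bash
python3 st.py .1699; python3 pr.py
```

```text
err mm [ 0.18 -0.11  0.44] mrad [2.7 0.2 0.3] F tool [-0.64 -1.63  0.96] M [ 0.308 -0.182  0.   ]
plate 45 0.0
hub L 78 -0.5
hub R 78 -0.1
ring 78 0.9
ring 85 1.0
```

{"api": "jog_arm", "payload": {
  "increments": [
    [[0,0,0.002,0,0,0],[0,0,0,0,0,0],[0,0,0,0,0,0],[0,0,0,0,0,0],[0,0,0,0,0,0],[0,0,0,0,0,0],[0,0,0,0,0,0],[0,0,0,0,0,0],[0,0,0,0,0,0],[0,0,0,0,0,0]]
  ]
}}

```text
time_s: 37.2
tool_pos: [0.5719, 0.0284, 0.2144]
tool_rot: [0.001, 0.423, 0.906, 0.001]
force: [-0.9, -2.3, -0.3]
width: 0.0077
finger_force: 3.0
```

```bash
python3 st.py .1699
```

```text
err mm [ 0.19 -0.14  0.4 ] mrad [2.8 0.3 0.4] F tool [-1.19 -2.12  0.26] M [0.441 0.008 0.026]
```

{"api": "jog_arm", "payload": {
  "increments": [
    [[0,0,0,0,0,0],[0,0,0,0,0,0],[0,0,0,0,0,0],[0,0,0,0,0,0],[0,0,0,0,0,0],[0,0,0,0,0,0],[0,0,0,0,0,0],[0,0,0,0,0,0],[0,0,0,0,0,0],[0,0,0,0,0,0]]
  ],
  "grip": 225
}}

```text
time_s: 38.2
tool_pos: [0.572, 0.0284, 0.2144]
tool_rot: [0.001, 0.423, 0.906, 0.001]
force: [-0.7, 0.3, -1.9]
width: 0.0109
finger_force: 0.0
```

```bash
python3 st.py .1699; python3 pr.py
```

```text
err mm [ 0.24 -0.18  0.42] mrad [2.9 0.4 0.3] F tool [ 0.7  -0.3   1.92] M [0.04  0.022 0.014]
plate 45 -0.3
hub L 78 -0.8
hub R 78 -0.5
ring 78 0.8
ring 85 0.7
```

The release settled at the same stop equilibrium. Retreating.

{"api": "jog_arm", "payload": {
  "increments": [
    [[0,0,0,0,0,0],[0,0,0,0,0,0],[0,0,0,0,0,0],[0,0,0,0,0,0],[0,0,-0.1,0,0,0],[0,0,-0.1,0,0,0],[0,0,-0.15,0,0,0],[0,0,-0.15,0,0,0],[0,0,-0.1,0,0,0],[0,0,0,0,0,0]]
  ],
  "grip": 185
}}

```text
time_s: 39.25
tool_pos: [0.5724, 0.0283, 0.2456]
tool_rot: [0.002, 0.423, 0.906, 0.002]
force: [0.2, -0.4, 1.3]
width: 0.025
finger_force: 0.0
```

{"api": "jog_arm", "payload": {
  "increments": [
    [[0,0,-0.2,0,0,0],[0,0,-0.2,0,0,0],[0,0,-0.2,0,0,0],[0,0,-0.2,0,0,0],[0,0,-0.2,0,0,0],[0,0,-0.2,0,0,0],[0,0,-0.2,0,0,0],[0,0,-0.2,0,0,0],[0,0,0,0,0,0],[0,0,0,0,0,0]]
  ]
}}

```text
time_s: 40.25
tool_pos: [0.5717, 0.0282, 0.3245]
tool_rot: [0.001, 0.423, 0.906, 0.001]
force: [-0.0, 0.5, 0.2]
width: 0.0251
finger_force: 0.0
```

```bash
python3 - <<'E'
from h import *
s=sense();w=read_camera("wrist");g=cv2.cvtColor(w,cv2.COLOR_BGR2GRAY).astype(int)
print(s["force"],s["tool_pos"],proj(cam("wrist",s),np.array([stand([x,0,.17]) for x in(-.066,-.053,-.048,-.038)])).round(1).tolist())
for r in(194,197,200):print(g[r-1:r+1,265:312].mean(0).astype(int).tolist())
E
```

```text
[-0.01370284  0.53650867  0.22555406] [0.57169871 0.0281662  0.32448411] [[279.8, 196.7], [292.6, 196.7], [297.5, 196.7], [307.4, 196.7]]
[160, 167, 188, 203, 213, 211, 209, 211, 214, 211, 172, 128, 115, 121, 123, 125, 124, 118, 114, 134, 177, 209, 217, 212, 213, 210, 199, 186, 179, 184, 182, 163, 130, 92, 80, 78, 80, 83, 78, 76, 73, 89, 128, 156, 162, 162, 162]
[202, 200, 206, 217, 226, 224, 224, 224, 225, 220, 185, 131, 115, 121, 124, 123, 121, 122, 117, 142, 187, 220, 228, 228, 228, 228, 223, 203, 192, 199, 202, 177, 137, 95, 85, 84, 84, 86, 85, 87, 82, 109, 156, 195, 201, 205, 200]
[198, 200, 206, 219, 226, 227, 226, 225, 228, 221, 194, 138, 117, 121, 124, 124, 124, 117, 116, 144, 189, 220, 229, 229, 230, 229, 228, 207, 198, 201, 204, 182, 141, 100, 89, 86, 86, 89, 90, 91, 85, 108, 155, 188, 200, 201, 197]
```

The hub-to-ring gap is still about 3.9 mm, the same as before, so the carrier sits stably at the stop equilibrium. Handing in.

```bash
python3 -c "
from rig import *
print(job_done())"
```

```text
the job is handed in; nothing more can be done
None
```

I threaded the smallest carrier onto the rod, slid it home against the stop and let go at about 40 s. It hangs upright, and by touch and a gap of about 3.9 mm (4.0 mm nominal) the sleeve is fully in, though the camera resolves that only to a few tenths of a millimetre.

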